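Press a stone cassette down and slide it under the leaf spring of a gem reader

ROBOT

A 6-joint arm with a two-finger parallel gripper is mounted at the origin on the work surface. World frame = base frame: x ahead of the robot, y to its left, z up, the work surface at z = 0. Lengths are in m, angles in rad, forces in N, time in s.
With the tool pointing down it reaches from about 0.3 to 0.75 m from the base axis. Payload 8.5 kg.
Tool frame: the origin (TCP) lies at the very end of the fingers, on their centre line; the grasp point (between the pads) lies 19 mm behind it; z points along the fingers, y is the line along which they close (so a half turn about z gives the same grasp; the last joint's range is limited). The gripper opens to 88 mm and grips with 3 to 60 N. Pads are 18 mm wide; open, the fingers measure 123 mm over their backs; the gripper's body (75 mm by 187 mm) begins 45 mm behind the grasp point.
Start: joints at [-1.383, 0.381, 1.297, -0, 1.464, -0.215], TCP at [0.216, -0.506, 0.239] pointing down, gripper open.
Joint ranges: [-3.11, 3.11], [-0.89, 2.33], [0.22, 2.48], [-1.42, 4.56], [0.17, 2.85], [-2.88, 2.88]. Speed limits (rad/s): [2.39, 2.39, 3.14, 3.14, 3.14, 3.14].

INTERFACE

Orientations are given as a unit quaternion [x, y, z, w].
In Python, from cell import * gives the robot as it stands. The module is installed in compiled form; this text tells all that it offers.
- The arm moves only by the tool send_rows, never from a script. Its argument "steps" is a list of rows, each an object of numbers: "x", "y", "z": the shift along the tool's x, y, z in m; "wx", "wy", "wz": the turn, a rotation vector about the tool's x, y, z in degrees. A call has 1 to 20 rows; each row is the pose to reach, as a shift and turn from the pose commanded when the call began, along the tool's axes at that moment; what a row does not reach only later rows make up. A row lasts 1/10 s, in which the tool goes at most 50 mm and 8.59 degrees, less where a joint would pass 70% of its speed; a pose out of reach is approached as far as the arm can. A call with a gripper value outside its range is refused whole. "gripper" is the closure, from 0 (fully open) to 1 (shut), set as the call begins (left out, the last holds). The fingers move at their own pace and stop on an object; "squeeze" is the grip in N (left out, the last holds). Time passes only in rows, so rows that repeat a pose let the fingers close. It gives the time, the measured TCP pose, the force, the opening and the grip force at its end, in the units of the state.
- sense(): the state, without advancing time (a new reading comes with each control period).
- read_camera(name): name is "scene" or "top"; returns a dict with "pixels" (400x640x3 uint8, blue, green, red), "K" (3x3 intrinsics, pixels), "k1" (the pictures are not rectified: a ray, as slopes to the right and down, at radius r is drawn at 1 + k1 r^2 times it, then the intrinsics apply), "pose" (4x4, takes a point from camera to world coordinates). Camera axes: x right, y down, z forward; pixel columns grow to the right and rows downward; lengths in m; the calibration is good to about 2 mm. A picture is of the moment at which its call begins. There is no depth.
- sign_off(): hands the job in; it is judged then, once.
Trained networks look in a picture, given as the dict that the camera call returned (one of the last four; its "shot" number tells which), for a name from the list of things; names that differ only in an ending like _2 or _b are one class to them, and where a whole thing is asked for, a point or a joint stands for the part that bears it (a point fixed in the world has none). Each returns a list of dicts, best first, with "p" (0 to 1); they miss things now and then, are a little off and sometimes report something else, mostly with a low value. They report only what shows in the picture. A call takes as long as a camera call. They do not tell look-alikes from the thing itself.
- regions_of(picture, query): "region" (400x640 bool, what is visible of it) and "pixel" ([row, column] in pixels, amid what is visible of it).
The state is a dict: "t": time; "qpos": joint angles; "joint_vel": joint speeds; "joint_efforts": joint torques, N m; "eef_pos": TCP position; "ee_rot": TCP orientation; "wrist_force": force on the tool from outside, world axes, zero at the start; "moment": the same for the moment, N m; "opening": opening from 0.0 (shut) to 1.0 (fully open); "grasp_force": force on a finger pad.
Only numpy, scipy, OpenCV 4.12 (cv2) and the standard library are available. Lean on these libraries where they do the work, as an engineer would, in place of code of your own. Each camera call takes 0.05 s, during which the arm holds its last target. There are 200 camera calls.

TASK

Load the stone cassette into the gem reader: with a fingertip on its orange pad, press the cassette down firmly against its sprung bed so that its nose clears the blue gate bar, and keep pressing while you slide it under the brass leaf spring until its nose is fully home against the reader. Then take the hand away. Do not ram it against the bar, do not grasp, lift or tip it, and leave the other things on the desk where they are.

Things in the scene. Friction and masses are not known exactly. Their poses are not given: they have to be found in the camera images.
- dock: Fixed dock of the gem reader, 325 x 130 mm. Origin: on the table, on the lane's centre line, below the gate bar; +x is the sliding direction (level), z up. Lane from x = -159 to +42 mm, 100 mm wide between aluminium walls with tops 28 mm above the table. White reader housing from x = +42 to +159 mm, 58 mm high. Place and yaw vary.
- gate (a point): Middle of the underside of the blue gate bar, 34 mm above the dock's origin. The bar spans the whole lane, 10 mm thick (x = -5 to +5 mm in the dock's frame), top 44 mm above the table; posts at y = +-55 mm.
- stop (a point): Middle of the reader's front face that stops the cassette's nose: x = +42 mm in the dock's frame, 24 mm above the table. The face is upright and as wide as the lane.
- cassette: Loose black slab, 100 (x) x 96 (y) x 16 mm, 0.13 to 0.25 kg, slick underside, in the lane on the green bed. Origin: centre of the underside; +x points to its nose, as the dock's +x. It starts 70 to 98 mm behind the dock's origin, underside 24 mm above the table: its top (40 mm) is 6 mm too high for the gate bar. Fully home its origin is at x = -8 mm in the dock's frame.
- pad (a point): Where the finger presses: on top of the cassette's flat orange pad, x = -28 mm, y = 0, z = 16 mm in its frame. An orange ridge, 70 mm wide and 4 mm high, crosses the top at x = -8 to -14 mm; the fingertip can push against its rear face. The top is flat from there to the rear edge (x = -50 mm). With the cassette home the pad point is 36 mm behind the dock's origin.
- bed (a joint): Travel of the green sprung bed under the cassette (m): 0 up, 0.012 fully down (hard stop). It stays level and the cassette sinks with it. Spring 5 N at the top, plus 1 N per mm (about 11 N on the finger at 9.5 mm). Over 0.006 the cassette clears the gate bar; 0.009 to 0.011 is best. Let go under the bar, the cassette is clamped up against it, the bed at about 0.006.
- leaf (a joint): Angle of the brass leaf spring (rad): two strips at y = +-26 mm, hinged at the gate bar 37 mm above the table, slanting down towards the reader, tips 25 mm beyond the bar, 25 mm above the table. 0 at rest; about 0.2 to 0.4 when the cassette has lifted it. It drags on the cassette with a few newtons.
- gem_case_a: Loose black gem case, 58 x 58 x 22 mm, with a clear stone, beside the dock; origin: centre of its underside. Leave alone.
- gem_case_b: Loose black gem case, 58 x 58 x 22 mm, with a red stone, beside the dock; origin: centre of its underside. Leave alone.
- loupe: Loose steel loupe, 34 x 26 x 26 mm, beside the dock; origin: centre of its underside. Leave alone.
- tweezers: Loose steel tweezers, 140 mm long, lying on the desk to the left; origin: centre of the underside. Leave alone.
- weight: Loose brass calibration weight, 32 mm in diameter, 48 mm high, on the desk to the left; origin: centre of its underside. Leave alone.
Mind the look-alikes: they are no part of the job. Leave any purple or red look-alike of the cassette alone.

How it is judged:
On the way:
1. the fingers press the cassette down on its bed while its nose is still in front of the gate bar (value of joint bed above 0.005 m and contact force between the fingers and cassette above 4 N and x of cassette in the frame of dock below -0.048 m), for 0.05 s.
At the end, for the whole second after the job is handed in: The cassette lies at rest and level in the lane with its nose within 3 mm of the reader's face, under the gate bar (bed held down at least 4.5 mm) and under the lifted leaf spring (over 0.1 rad) (x of cassette in the frame of dock between -0.011 and -0.005 m and y of cassette in the frame of dock between -0.005 and 0.005 m and z of cassette in the frame of dock below 0.0205 m and value of joint bed above 0.0045 m and value of joint leaf above 0.1 rad and angle between cassette's own z axis and vertical below 0.06 rad and linear speed of cassette below 0.01 m/s); the robot touches nothing.
It fails at once if the fingers force the cassette with over 60 N while its nose is not yet under the gate bar (rammed against the bar) (contact force between the fingers and cassette above 60 N and x of cassette in the frame of dock below -0.045 m).
It fails at once if the cassette is lifted more than 10 mm off its starting height (z of cassette in the frame of dock above 0.034 m).
It fails at once if the cassette is tipped by more than 0.2 rad (angle between cassette's own z axis and vertical above 0.2 rad).
It fails at once if a bystander is moved by more than 15 mm (distance of any of gem_case_a, gem_case_b, loupe, tweezers, weight from where it was at the start of the episode above 0.015 m).
It also fails if it takes over 34 s, if anything falls off the work surface, if the arm or the gripper's body presses on something with over 40 N, if the wrist force passes 120 N, or if a joint passes its speed limit or range.

## Working session

There is one attempt and no reset: what is moved stays moved. The work goes in short steps, Python scripts to look and compute and a tool call to move; the robot and the scene stay as the last step left them, time stands still between calls to the robot, and variables do not carry over. Pictures are saved under pics/ and viewed, at most 10 in all, crops included, and the job is handed in when it is done.

Besides the shell and the picture viewer there is one more tool, called by a JSON object that holds its "method" and its "body", one argument or row to a line. send_rows: Moves the arm, as the interface text tells. Its arguments: {"type":"object","properties":{"steps":{"type":"array"},"gripper":{"type":"number"},"squeeze":{"type":"number"}},"required":["steps"]}

```bash
mkdir -p pics; cat > h.py <<'E'
from cell import *
import numpy as np, cv2
def ray(p,uv):
    K=np.array(p["K"]);T=np.array(p["pose"]);d=cv2.undistortPoints(np.array([[uv]],float),K,np.array([p["k1"],0,0,0,0.]))[0,0]
    v=T[:3,:3]@np.array([d[0],d[1],1]);return T[:3,3],v
def atz(p,uv,z):
    o,v=ray(p,uv);return o+v*(z-o[2])/v[2]
def proj(p,X):
    T=np.linalg.inv(np.array(p["pose"]));c=T[:3,:3]@np.array(X)+T[:3,3]
    r,_=cv2.projectPoints(c.reshape(1,1,3),np.zeros(3),np.zeros(3),np.array(p["K"]),np.array([p["k1"],0,0,0,0.]));return r[0,0]
def tri(a,ua,b,ub):
    A=np.zeros((3,3));y=np.zeros(3)
    for p,u in((a,ua),(b,ub)):
        o,v=ray(p,u);v/=np.linalg.norm(v);M=np.eye(3)-np.outer(v,v);A+=M;y+=M@o
    return np.linalg.solve(A,y)
E
cat > a.py <<'E'
from h import *
P={}
for c in("scene","top"):
    p=read_camera(c);P[c]=p;cv2.imwrite(f"pics/{c}1.png",p["pixels"])
    print(c,np.round(np.array(p["pose"])[:3,3],3),p["k1"])
    for q in("cassette","pad","gate","dock","bed","leaf","gem_case_a","loupe","weight","tweezers"):
        for r in regions_of(p,q)[:4]:
            rc=r["pixel"];print(c,q,round(r["p"],2),np.round(rc),int(r["region"].sum()),np.round(atz(p,(rc[1],rc[0]),.04),3))
print(sense()["eef_pos"],sense()["ee_rot"],sense()["t"])
E
python3 a.py
```

```text
scene [ 0.914 -0.127  0.695] 0.02532225665245324
scene cassette 0.88 [148. 263.] 1314 [0.355 0.16  0.04 ]
scene cassette 0.86 [212. 296.] 1970 [0.558 0.11  0.04 ]
scene cassette 0.69 [248. 172.] 2181 [ 0.47  -0.137  0.04 ]
scene cassette 0.67 [235. 330.] 197 [0.646 0.13  0.04 ]
scene pad 0.89 [211. 296.] 1917 [0.554 0.111 0.04 ]
scene pad 0.86 [248. 171.] 2315 [ 0.468 -0.137  0.04 ]
scene pad 0.7 [149. 263.] 1286 [0.359 0.156 0.04 ]
scene gate 0.65 [235. 348.] 6972 [0.67 0.16 0.04]
scene dock 0.57 [238. 347.] 7019 [0.672 0.154 0.04 ]
scene bed 0.95 [222. 320.] 965 [0.61  0.134 0.04 ]
scene leaf 0.72 [234. 330.] 193 [0.643 0.132 0.04 ]
scene gem_case_a 0.92 [277. 294.] 901 [0.672 0.018 0.04 ]
scene gem_case_a 0.67 [254. 248.] 757 [ 0.576 -0.025  0.04 ]
scene loupe 0.44 [190. 348.] 167 [0.582 0.236 0.04 ]
scene weight 0.65 [150. 412.] 182 [0.589 0.442 0.04 ]
scene tweezers 0.49 [118. 384.] 170 [0.465 0.468 0.04 ]
top [0.451 0.169 0.891] -0.07715018844534582
top cassette 0.96 [305. 313.] 1958 [0.332 0.169 0.04 ]
top cassette 0.9 [205. 341.] 1992 [0.547 0.11  0.04 ]
top cassette 0.83 [25
[... 177 characters left out ...]
.175 0.04 ]
top gate 0.91 [156. 318.] 6062 [0.656 0.162 0.04 ]
top dock 0.93 [156. 320.] 5972 [0.655 0.158 0.04 ]
top dock 0.38 [253. 168.] 311 [0.439 0.484 0.04 ]
top bed 0.72 [182. 335.] 1330 [0.598 0.123 0.04 ]
top leaf 0.72 [163. 329.] 158 [0.64  0.137 0.04 ]
top gem_case_a 0.94 [155. 375.] 682 [0.658 0.035 0.04 ]
top gem_case_a 0.94 [200. 394.] 713 [ 0.558 -0.007  0.04 ]
top loupe 0.71 [199. 276.] 138 [0.559 0.251 0.04 ]
top weight 0.45 [189. 185.] 183 [0.579 0.453 0.04 ]
top tweezers 0.82 [253. 164.] 385 [0.439 0.492 0.04 ]
top tweezers 0.26 [201. 395.] 657 [ 0.556 -0.007  0.04 ]
[ 0.21557491 -0.50596004  0.23875178] [ 9.79789993e-01  2.00028919e-01 -1.51430463e-06 -1.29720334e-05] 1.1
```

View pics/top1.png

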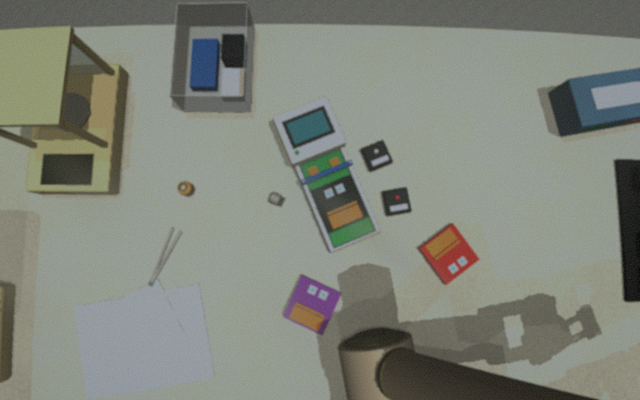

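```bash
python3 - <<'E'
import cv2
i=cv2.imread('pics/top1.png')[60:260,230:430];cv2.imwrite('pics/topc.png',cv2.resize(i,(600,600),interpolation=cv2.INTER_CUBIC))
i=cv2.imread('pics/scene1.png')[160:310,220:420];cv2.imwrite('pics/scenec.png',cv2.resize(i,(800,600),interpolation=cv2.INTER_CUBIC))
E
```

```text
(no output)
```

View pics/topc.png

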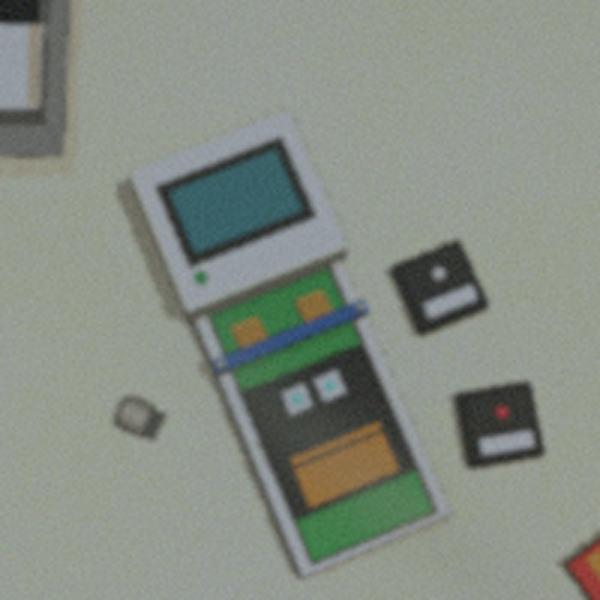

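View pics/scenec.png

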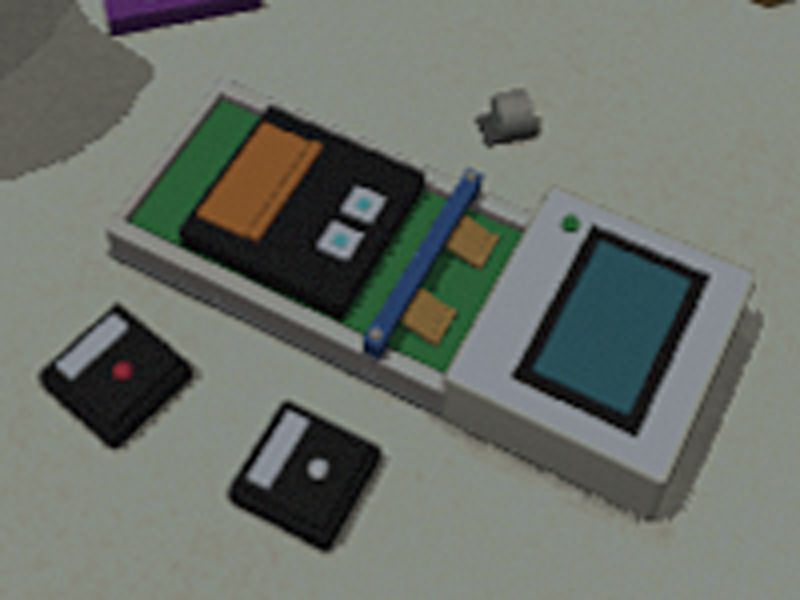

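The top picture shows three candidates, in (col,row) pixels:
- Black cassette in the lane, (341,205). This is the one I want.
- Purple look-alike, (313,305). Leave alone.
- Red look-alike, (449,252). Leave alone.

The crops confirm the black one lies behind the blue bar, with its orange ridge towards the nose. Next I fit the dock and cassette from corners seen in both views.

```bash
cat > fit.py <<'E'
from h import *
from scipy.optimize import least_squares
t=read_camera("top");s=read_camera("scene")
T=lambda x,y:(230+x/3-.33,60+y/3-.33)
S=lambda x,y:(220+x/4-.37,160+y/4-.37)
D=[((0,60,44),(218,366),(475,178)),((0,-60,44),(363,307),(373,345)),
((42,65,58),(190,312),(555,188)),((42,-65,58),(345,250),(447,380)),((159,65,58),(133,177),(752,275)),((159,-65,58),(290,115),(660,478)),
((-159,65,28),(303,575),(222,84)),((-159,-65,28),(448,512),(110,235))]
C=[((50,48,40),(245,390),(424,178)),((50,-48,40),(362,345),(345,313)),((-50,48,40),(300,515),(268,107)),((-50,-48,40),(413,470),(183,240))]
for n,L in(("dock",D),("cas",C)):
    for l in L: print(l[0],np.round(1e3*tri(t,T(*l[1]),s,S(*l[2]))))
    def f(q,full=False):
        c,n_=np.cos(q[2]),np.sin(q[2]);r=[]
        for X,a,b in L:
            x,y,z=np.array(X)/1e3
            W=[q[0]+c*x-n_*y,q[1]+n_*x+c*y,z+q[3]]
            r+=list(proj(t,W)-T(*a))+list(proj(s,W)-S(*b))
        return np.array(r)
    k=least_squares(f,[.65,.15,.4,0],loss="soft_l1");print(n,np.round(k.x,4),np.round(f(k.x).reshape(-1,4),1).tolist())
    if n=="dock": d=k.x
    else:
        e=k.x[:2]-d[:2];c,n_=np.cos(d[2]),np.sin(d[2]);print("cas in dock",c*e[0]+n_*e[1],-n_*e[0]+c*e[1])
        yaw=d[2];pad=k.x[:2]-.028*np.array([c,n_]);print("pad",pad)
E
python3 fit.py
```

```text
(0, 60, 44) [597. 195.  39.]
(0, -60, 44) [642.  88.  38.]
(42, 65, 58) [635. 216.  53.]
(42, -65, 58) [684. 102.  45.]
(159, 65, 58) [737. 260.  51.]
(159, -65, 58) [786. 144.  51.]
(-159, 65, 28) [446. 131.  23.]
(-159, -65, 28) [493.  24.  20.]
dock [ 0.6178  0.1419  0.4019 -0.0093] [[-1.0, 1.6, -0.4, -0.2], [0.7, 0.9, -0.7, 0.7], [-1.3, 1.8, -1.5, -0.4], [1.9, 0.4, -1.8, -0.3], [-2.0, -0.9, 0.8, 0.1], [-0.3, -1.5, 0.5, 2.1], [-3.8, -0.0, 3.4, -0.7], [1.9, -1.7, 0.0, 2.6]]
(50, 48, 40) [580. 174.  38.]
(50, -48, 40) [616.  89.  32.]
(-50, 48, 40) [489. 134.  42.]
(-50, -48, 40) [523.  51.  26.]
cas [ 0.5517  0.1124  0.4125 -0.0062] [[-0.7, 1.0, 0.6, 0.1], [0.2, -0.8, -0.4, 0.1], [-1.0, 1.3, 0.5, 1.0], [1.6, -1.0, -0.8, -0.7]]
cas in dock -0.07237113700485638 -0.0011977802703412067
pad [0.52593298 0.10148632]
```

{"method": "send_rows", "body": {
  "gripper": 1,
  "squeeze": 20,
  "steps": [
    {"x": 0.015, "y": -0.012},
    {"x": 0.045, "y": -0.037},
    {"x": 0.08, "y": -0.067},
    {"x": 0.115, "y": -0.096},
    {"x": 0.15, "y": -0.125},
    {"x": 0.185, "y": -0.154},
    {"x": 0.22, "y": -0.184},
    {"x": 0.255, "y": -0.213},
    {"x": 0.29, "y": -0.242},
    {"x": 0.325, "y": -0.271},
    {"x": 0.36, "y": -0.3},
    {"x": 0.395, "y": -0.33},
    {"x": 0.43, "y": -0.36},
    {"x": 0.465, "y": -0.389, "z": 0.03},
    {"x": 0.495, "y": -0.414, "z": 0.06},
    {"x": 0.515, "y": -0.43, "z": 0.09},
    {"x": 0.522, "y": -0.436, "z": 0.12},
    {"x": 0.523, "y": -0.437, "z": 0.135},
    {"x": 0.523, "y": -0.437, "z": 0.14}
  ]
}}

```text
validation failed for argument at $.st...
```

```bash
python3 - <<'E'
from h import *
s=sense();print(s["t"],s["eef_pos"],s["ee_rot"],s["wrist_force"],s["opening"])
t=read_camera("top");c=read_camera("scene")
print(proj(t,s["eef_pos"]),proj(c,s["eef_pos"]))
cv2.imwrite("pics/s2.png",cv2.resize(c["pixels"][130:280,220:420],(800,600),interpolation=cv2.INTER_CUBIC))
E
```

```text
1.2 [ 0.21559446 -0.50597164  0.23875158] [ 9.79785706e-01  2.00049919e-01 -1.25678681e-05 -1.23238952e-05] [0.24935891 0.1034168  0.78717982] 0.997263779926274
[693.23116278 381.08073987] [-197.32838524  205.88662732]
```

View pics/s2.png

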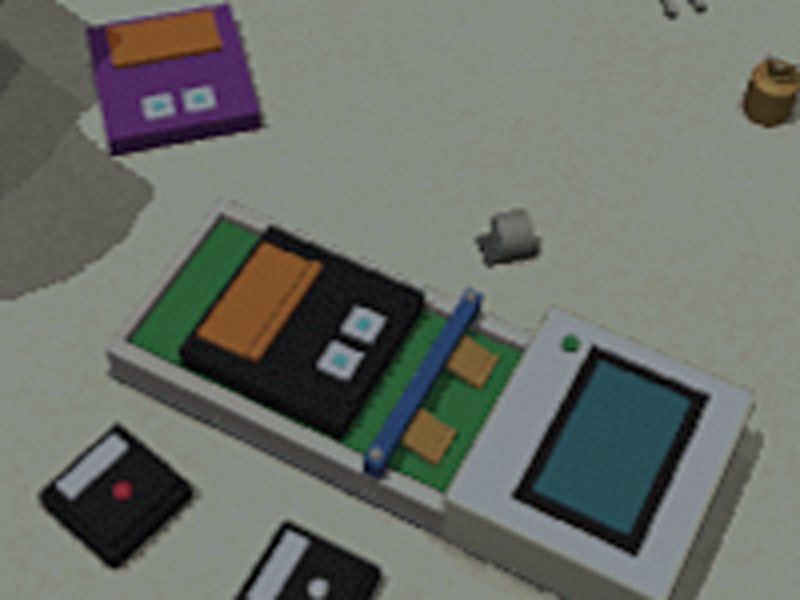

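The arm did not move because the call was refused. I'll retry with all six keys in each row.

{"method": "send_rows", "body": {
  "gripper": 1,
  "squeeze": 20,
  "steps": [
    {"x": 0.015, "y": -0.012, "z": 0, "wx": 0, "wy": 0, "wz": 0},
    {"x": 0.045, "y": -0.037, "z": 0, "wx": 0, "wy": 0, "wz": 0},
    {"x": 0.08, "y": -0.067, "z": 0, "wx": 0, "wy": 0, "wz": 0},
    {"x": 0.115, "y": -0.096, "z": 0, "wx": 0, "wy": 0, "wz": 0},
    {"x": 0.15, "y": -0.125, "z": 0, "wx": 0, "wy": 0, "wz": 0},
    {"x": 0.185, "y": -0.154, "z": 0, "wx": 0, "wy": 0, "wz": 0},
    {"x": 0.22, "y": -0.184, "z": 0, "wx": 0, "wy": 0, "wz": 0},
    {"x": 0.255, "y": -0.213, "z": 0, "wx": 0, "wy": 0, "wz": 0},
    {"x": 0.29, "y": -0.242, "z": 0, "wx": 0, "wy": 0, "wz": 0},
    {"x": 0.325, "y": -0.271, "z": 0, "wx": 0, "wy": 0, "wz": 0},
    {"x": 0.36, "y": -0.3, "z": 0, "wx": 0, "wy": 0, "wz": 0},
    {"x": 0.395, "y": -0.33, "z": 0, "wx": 0, "wy": 0, "wz": 0},
    {"x": 0.43, "y": -0.36, "z": 0, "wx": 0, "wy": 0, "wz": 0},
    {"x": 0.465, "y": -0.389, "z": 0.03, "wx": 0, "wy": 0, "wz": 0},
    {"x": 0.495, "y": -0.414, "z": 0.06, "wx": 0, "wy": 0, "wz": 0},
    {"x": 0.515, "y": -0.43, "z": 0.09, "wx": 0, "wy": 0, "wz": 0},
    {"x": 0.522, "y": -0.436, "z": 0.12, "wx": 0, "wy": 0, "wz": 0},
    {"x": 0.523, "y": -0.437, "z": 0.135, "wx": 0, "wy": 0, "wz": 0},
    {"x": 0.523, "y": -0.437, "z": 0.14, "wx": 0, "wy": 0, "wz": 0}
  ]
}}

```text
t: 3.2
eef_pos: [0.5248, 0.1015, 0.0971]
ee_rot: [0.98, 0.2, -0.001, -0.0]
wrist_force: [-1.0, -0.5, 0.3]
opening: 0.006
grasp_force: 0.0
```

```bash
python3 - <<'E'
from h import *
s=sense();print(s["t"],s["eef_pos"],s["wrist_force"],s["opening"])
t=read_camera("top");c=read_camera("scene")
print(proj(t,s["eef_pos"]),proj(c,s["eef_pos"]))
cv2.imwrite("pics/s3.png",cv2.resize(c["pixels"][130:280,220:420],(800,600),interpolation=cv2.INTER_CUBIC))
E
```

```text
3.2 [0.52481733 0.1015108  0.09709026] [-0.95524908 -0.50000498  0.34178591] 0.0062908084849677155
[347.14755988 212.55320965] [282.61402699 188.89766921]
```

View pics/s3.png

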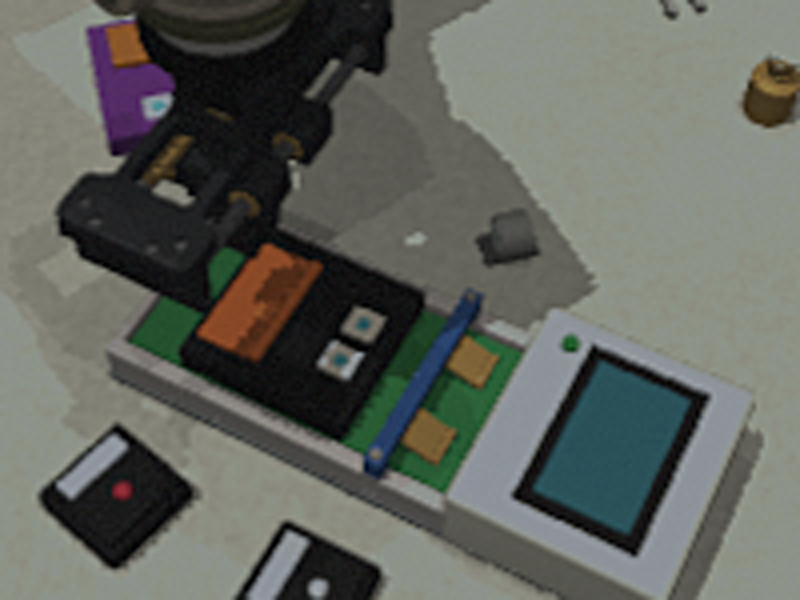

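The closed gripper hangs over the rear of the black cassette, but the fingertip is hard to make out near crop (240,240). I'll go down to 10 mm above the pad and look closer.

{"method": "send_rows", "body": {
  "steps": [
    {"x": 0, "y": 0, "z": 0.012, "wx": 0, "wy": 0, "wz": 0},
    {"x": 0, "y": 0, "z": 0.03, "wx": 0, "wy": 0, "wz": 0},
    {"x": 0, "y": 0, "z": 0.042, "wx": 0, "wy": 0, "wz": 0},
    {"x": 0, "y": 0, "z": 0.046, "wx": 0, "wy": 0, "wz": 0},
    {"x": 0, "y": 0, "z": 0.046, "wx": 0, "wy": 0, "wz": 0}
  ]
}}

```text
t: 3.8
eef_pos: [0.5254, 0.101, 0.0525]
ee_rot: [0.98, 0.2, -0.0, -0.0]
wrist_force: [0.0, 0.3, -0.2]
opening: 0.005
grasp_force: 0.0
```

```bash
python3 - <<'E'
from h import *
s=sense();print(s["t"],s["eef_pos"],s["wrist_force"])
c=read_camera("scene");p=proj(c,s["eef_pos"]);print(p,(p-[250,170])*8)
i=c["pixels"][170:245,250:350];i=cv2.convertScaleAbs(i,alpha=1.8,beta=15)
cv2.imwrite("pics/s4.png",cv2.resize(i,(800,600),interpolation=cv2.INTER_CUBIC))
E
```

```text
3.8 [0.52540156 0.10095158 0.05254963] [ 0.02834499  0.31815914 -0.18704018]
[283.97411903 201.5254091 ] [271.79295224 252.20327277]
```

View pics/s4.png

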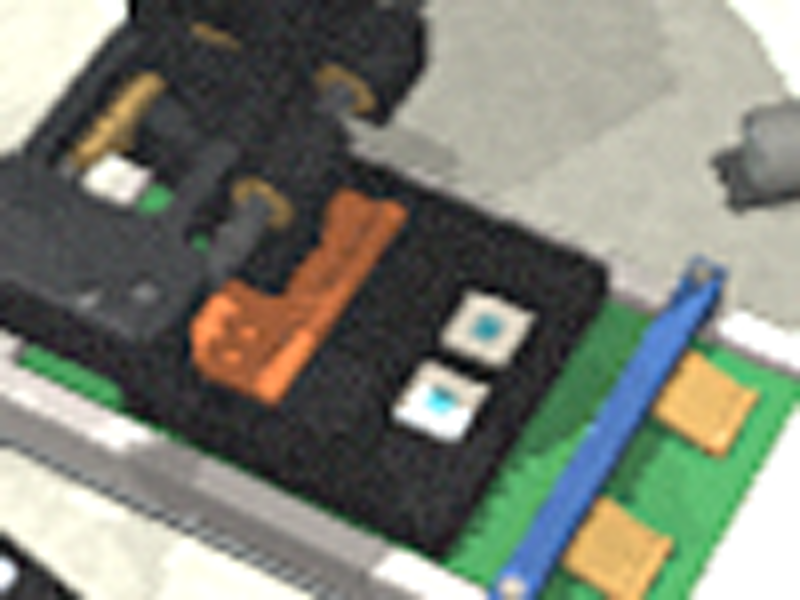

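{"method": "send_rows", "body": {
  "steps": [
    {"x": -0.002, "y": 0, "z": 0.004, "wx": 0, "wy": 0, "wz": 0},
    {"x": -0.002, "y": 0, "z": 0.007, "wx": 0, "wy": 0, "wz": 0},
    {"x": -0.002, "y": 0, "z": 0.0095, "wx": 0, "wy": 0, "wz": 0},
    {"x": -0.002, "y": 0, "z": 0.0105, "wx": 0, "wy": 0, "wz": 0},
    {"x": -0.002, "y": 0, "z": 0.0105, "wx": 0, "wy": 0, "wz": 0}
  ]
}}

```text
t: 4.35
eef_pos: [0.5236, 0.1003, 0.0422]
ee_rot: [0.98, 0.2, -0.0, -0.0]
wrist_force: [0.2, -0.1, 0.5]
opening: 0.008
grasp_force: 0.0
```

{"method": "send_rows", "body": {
  "steps": [
    {"x": 0, "y": 0, "z": 0.001, "wx": 0, "wy": 0, "wz": 0},
    {"x": 0, "y": 0, "z": 0.002, "wx": 0, "wy": 0, "wz": 0},
    {"x": 0, "y": 0, "z": 0.003, "wx": 0, "wy": 0, "wz": 0},
    {"x": 0, "y": 0, "z": 0.003, "wx": 0, "wy": 0, "wz": 0}
  ]
}}

```text
t: 4.75
eef_pos: [0.5237, 0.1003, 0.0393]
ee_rot: [0.98, 0.2, 0.0, 0.0]
wrist_force: [-0.9, 0.6, 3.2]
opening: 0.005
grasp_force: 1.1
```

Contact comes at z of about 0.040, so the finger is on the flat pad and not on the ridge. I'll press down to about 0.030.

{"method": "send_rows", "body": {
  "steps": [
    {"x": 0, "y": 0, "z": 0.002, "wx": 0, "wy": 0, "wz": 0},
    {"x": 0, "y": 0, "z": 0.004, "wx": 0, "wy": 0, "wz": 0},
    {"x": 0, "y": 0, "z": 0.006, "wx": 0, "wy": 0, "wz": 0},
    {"x": 0, "y": 0, "z": 0.008, "wx": 0, "wy": 0, "wz": 0},
    {"x": 0, "y": 0, "z": 0.009, "wx": 0, "wy": 0, "wz": 0},
    {"x": 0, "y": 0, "z": 0.009, "wx": 0, "wy": 0, "wz": 0},
    {"x": 0, "y": 0, "z": 0.009, "wx": 0, "wy": 0, "wz": 0}
  ]
}}

```text
t: 5.45
eef_pos: [0.5237, 0.1003, 0.0309]
ee_rot: [0.98, 0.2, 0.0, 0.0]
wrist_force: [-2.1, -0.2, 10.7]
opening: 0.0
grasp_force: 5.3
```

{"method": "send_rows", "body": {
  "steps": [
    {"x": 0.002, "y": 0, "z": 0.0005, "wx": 0, "wy": 0, "wz": 0},
    {"x": 0.005, "y": 0, "z": 0.0005, "wx": 0, "wy": 0, "wz": 0},
    {"x": 0.008, "y": 0, "z": 0.0005, "wx": 0, "wy": 0, "wz": 0},
    {"x": 0.011, "y": 0, "z": 0.0005, "wx": 0, "wy": 0, "wz": 0},
    {"x": 0.014, "y": 0, "z": 0.0005, "wx": 0, "wy": 0, "wz": 0},
    {"x": 0.015, "y": 0, "z": 0.0005, "wx": 0, "wy": 0, "wz": 0},
    {"x": 0.015, "y": 0, "z": 0.0005, "wx": 0, "wy": 0, "wz": 0}
  ]
}}

```text
t: 6.15
eef_pos: [0.5378, 0.1061, 0.0305]
ee_rot: [0.98, 0.2, 0.001, 0.0]
wrist_force: [-2.3, -0.9, 10.7]
opening: 0.003
grasp_force: 5.5
```

```bash
python3 - <<'E'
from h import *
s=sense();print(s["t"],s["eef_pos"],s["wrist_force"])
c=read_camera("scene")
i=c["pixels"][170:245,265:365];i=cv2.convertScaleAbs(i,alpha=1.8,beta=15)
cv2.imwrite("pics/s5.png",cv2.resize(i,(800,600),interpolation=cv2.INTER_CUBIC))
E
```

```text
6.15 [0.53784249 0.10612206 0.03051389] [-2.28356312 -0.92036516 10.65302035]
```

View pics/s5.png

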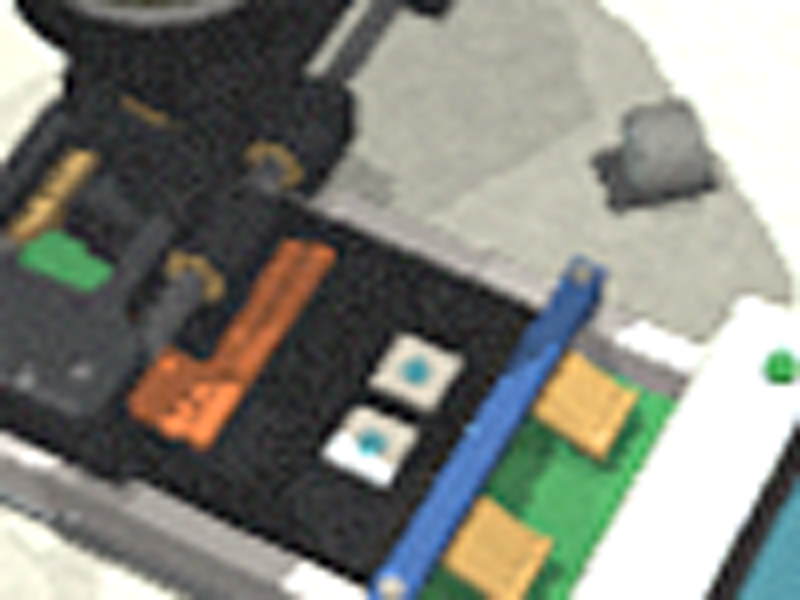

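The cassette follows the finger and is pressed down 9.5 mm, with its nose now at the blue bar, around crop (450,440). I'll carry on under the bar.

{"method": "send_rows", "body": {
  "steps": [
    {"x": 0.003, "y": 0, "z": 0, "wx": 0, "wy": 0, "wz": 0},
    {"x": 0.006, "y": 0, "z": 0, "wx": 0, "wy": 0, "wz": 0},
    {"x": 0.009, "y": 0, "z": 0, "wx": 0, "wy": 0, "wz": 0},
    {"x": 0.012, "y": 0, "z": 0, "wx": 0, "wy": 0, "wz": 0},
    {"x": 0.015, "y": 0, "z": 0, "wx": 0, "wy": 0, "wz": 0},
    {"x": 0.018, "y": 0, "z": 0, "wx": 0, "wy": 0, "wz": 0},
    {"x": 0.021, "y": 0, "z": 0, "wx": 0, "wy": 0, "wz": 0},
    {"x": 0.024, "y": 0, "z": 0, "wx": 0, "wy": 0, "wz": 0},
    {"x": 0.027, "y": 0, "z": 0, "wx": 0, "wy": 0, "wz": 0},
    {"x": 0.03, "y": 0, "z": 0, "wx": 0, "wy": 0, "wz": 0},
    {"x": 0.03, "y": 0, "z": 0, "wx": 0, "wy": 0, "wz": 0}
  ]
}}

```text
t: 7.3
eef_pos: [0.5651, 0.1179, 0.0303]
ee_rot: [0.98, 0.2, 0.0, 0.0]
wrist_force: [-2.4, -1.4, 9.9]
opening: 0.001
grasp_force: 4.6
```

{"method": "send_rows", "body": {
  "steps": [
    {"x": 0.003, "y": 0, "z": 0, "wx": 0, "wy": 0, "wz": 0},
    {"x": 0.006, "y": 0, "z": 0, "wx": 0, "wy": 0, "wz": 0},
    {"x": 0.009, "y": 0, "z": 0, "wx": 0, "wy": 0, "wz": 0},
    {"x": 0.011, "y": 0, "z": 0, "wx": 0, "wy": 0, "wz": 0},
    {"x": 0.013, "y": 0, "z": 0, "wx": 0, "wy": 0, "wz": 0},
    {"x": 0.015, "y": 0, "z": 0, "wx": 0, "wy": 0, "wz": 0},
    {"x": 0.015, "y": 0, "z": 0, "wx": 0, "wy": 0, "wz": 0}
  ]
}}

```text
t: 8.0
eef_pos: [0.5788, 0.1237, 0.0302]
ee_rot: [0.98, 0.2, -0.0, 0.0]
wrist_force: [-2.8, -1.2, 7.0]
opening: 0.001
grasp_force: 4.9
```

{"method": "send_rows", "body": {
  "steps": [
    {"x": 0.001, "y": 0, "z": 0, "wx": 0, "wy": 0, "wz": 0},
    {"x": 0.002, "y": 0, "z": 0, "wx": 0, "wy": 0, "wz": 0},
    {"x": 0.003, "y": 0, "z": 0, "wx": 0, "wy": 0, "wz": 0},
    {"x": 0.004, "y": 0, "z": 0, "wx": 0, "wy": 0, "wz": 0},
    {"x": 0.004, "y": 0, "z": 0, "wx": 0, "wy": 0, "wz": 0}
  ]
}}

```text
t: 8.5
eef_pos: [0.5823, 0.1252, 0.0301]
ee_rot: [0.98, 0.2, -0.0, 0.0]
wrist_force: [-3.3, -1.3, 8.7]
opening: 0.009
grasp_force: 4.9
```

{"method": "send_rows", "body": {
  "steps": [
    {"x": 0.001, "y": 0, "z": 0, "wx": 0, "wy": 0, "wz": 0},
    {"x": 0.002, "y": 0, "z": 0, "wx": 0, "wy": 0, "wz": 0},
    {"x": 0.003, "y": 0, "z": 0, "wx": 0, "wy": 0, "wz": 0},
    {"x": 0.003, "y": 0, "z": 0, "wx": 0, "wy": 0, "wz": 0}
  ]
}}

```text
t: 8.9
eef_pos: [0.5851, 0.1264, 0.0302]
ee_rot: [0.98, 0.2, -0.0, 0.0]
wrist_force: [-2.6, -0.9, 8.0]
opening: 0.004
grasp_force: 4.9
```

{"method": "send_rows", "body": {
  "steps": [
    {"x": 0.001, "y": 0, "z": 0, "wx": 0, "wy": 0, "wz": 0},
    {"x": 0.002, "y": 0, "z": 0, "wx": 0, "wy": 0, "wz": 0},
    {"x": 0.003, "y": 0, "z": 0, "wx": 0, "wy": 0, "wz": 0},
    {"x": 0.003, "y": 0, "z": 0, "wx": 0, "wy": 0, "wz": 0}
  ]
}}

```text
t: 9.3
eef_pos: [0.5879, 0.1276, 0.0302]
ee_rot: [0.98, 0.2, -0.0, 0.0]
wrist_force: [-4.0, -1.4, 7.9]
opening: 0.007
grasp_force: 4.9
```

```bash
python3 - <<'E'
from h import *
s=sense();print(s["t"],s["eef_pos"],s["wrist_force"])
c=read_camera("scene")
i=c["pixels"][175:250,275:375];i=cv2.convertScaleAbs(i,alpha=1.8,beta=15)
cv2.imwrite("pics/s6.png",cv2.resize(i,(800,600),interpolation=cv2.INTER_CUBIC))
E
```

```text
9.3 [0.58785629 0.12758427 0.03018964] [-4.02256917 -1.43935622  7.8688475 ]
```

View pics/s6.png

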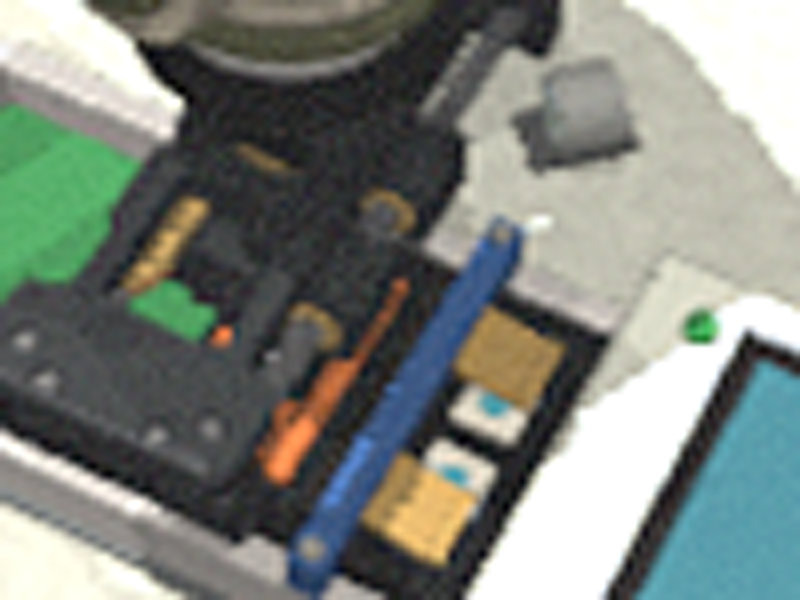

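The nose looks close to the reader face and the leaf strips lie on top of the cassette. The finger has nearly reached the ridge, so I'll push on gently until the force shows the stop.

{"method": "send_rows", "body": {
  "steps": [
    {"x": 0.001, "y": 0, "z": 0, "wx": 0, "wy": 0, "wz": 0},
    {"x": 0.002, "y": 0, "z": 0, "wx": 0, "wy": 0, "wz": 0},
    {"x": 0.002, "y": 0, "z": 0, "wx": 0, "wy": 0, "wz": 0}
  ]
}}

```text
t: 9.65
eef_pos: [0.5897, 0.1284, 0.0302]
ee_rot: [0.98, 0.2, -0.0, 0.0]
wrist_force: [-3.1, -1.5, 8.2]
opening: 0.007
grasp_force: 4.9
```

{"method": "send_rows", "body": {
  "steps": [
    {"x": 0.001, "y": 0, "z": 0, "wx": 0, "wy": 0, "wz": 0},
    {"x": 0.002, "y": 0, "z": 0, "wx": 0, "wy": 0, "wz": 0},
    {"x": 0.002, "y": 0, "z": 0, "wx": 0, "wy": 0, "wz": 0}
  ]
}}

```text
t: 9.95
eef_pos: [0.5907, 0.1288, 0.03]
ee_rot: [0.98, 0.2, -0.001, 0.0]
wrist_force: [-6.1, -3.2, 9.4]
opening: 0.003
grasp_force: 6.8
```

{"method": "send_rows", "body": {
  "steps": [
    {"x": 0.001, "y": 0, "z": 0, "wx": 0, "wy": 0, "wz": 0},
    {"x": 0.002, "y": 0, "z": 0, "wx": 0, "wy": 0, "wz": 0},
    {"x": 0.002, "y": 0, "z": 0, "wx": 0, "wy": 0, "wz": 0}
  ]
}}

```text
t: 10.25
eef_pos: [0.5909, 0.129, 0.0296]
ee_rot: [0.98, 0.2, -0.004, 0.0]
wrist_force: [-12.7, -6.9, 11.0]
opening: 0.002
grasp_force: 10.8
```

The finger is at a hard stop, about 14 N with no further motion. I'll ease the forward load and lift straight up.

{"method": "send_rows", "body": {
  "steps": [
    {"x": -0.002, "y": 0, "z": 0, "wx": 0, "wy": 0, "wz": 0},
    {"x": -0.002, "y": 0, "z": -0.002, "wx": 0, "wy": 0, "wz": 0},
    {"x": -0.002, "y": 0, "z": -0.004, "wx": 0, "wy": 0, "wz": 0},
    {"x": -0.002, "y": 0, "z": -0.006, "wx": 0, "wy": 0, "wz": 0},
    {"x": -0.003, "y": 0, "z": -0.012, "wx": 0, "wy": 0, "wz": 0},
    {"x": -0.004, "y": 0, "z": -0.03, "wx": 0, "wy": 0, "wz": 0},
    {"x": -0.02, "y": 0, "z": -0.06, "wx": 0, "wy": 0, "wz": 0},
    {"x": -0.06, "y": 0, "z": -0.09, "wx": 0, "wy": 0, "wz": 0},
    {"x": -0.1, "y": 0, "z": -0.12, "wx": 0, "wy": 0, "wz": 0},
    {"x": -0.14, "y": 0, "z": -0.13, "wx": 0, "wy": 0, "wz": 0},
    {"x": -0.16, "y": 0, "z": -0.13, "wx": 0, "wy": 0, "wz": 0},
    {"x": -0.16, "y": 0, "z": -0.13, "wx": 0, "wy": 0, "wz": 0}
  ]
}}

```text
t: 11.45
eef_pos: [0.4451, 0.067, 0.1607]
ee_rot: [0.98, 0.2, 0.001, 0.0]
wrist_force: [-0.0, 0.0, 0.8]
opening: 0.006
grasp_force: 0.0
```

```bash
python3 - <<'E'
from h import *
s=sense();print(s["t"],s["eef_pos"],s["wrist_force"])
c=read_camera("scene")
i=c["pixels"][175:250,275:375];i=cv2.convertScaleAbs(i,alpha=1.8,beta=15)
cv2.imwrite("pics/s7.png",cv2.resize(i,(800,600),interpolation=cv2.INTER_CUBIC))
d=np.array([.6178,.1419]);a=.402;R=np.array([[np.cos(a),-np.sin(a)],[np.sin(a),np.cos(a)]])
# predicted ridge rear edge / slab rear edge (cassette home, top z .034)
for x,y,z in((-22,35,38),(-22,-35,38),(-58,48,34),(-58,-48,34),(42,48,34),(42,-48,34)):
    w=d+R@np.array([x,y])/1e3;print(x,y,np.round((proj(c,[*w,z/1e3-.009])-[275,175])*8))
E
```

```text
11.45 [0.44508996 0.06703886 0.16071747] [-0.01229688  0.00472717  0.81816478]
-22 35 [392. 277.]
-22 -35 [269. 472.]
-58 48 [299. 201.]
-58 -48 [127. 461.]
42 48 [621. 343.]
42 -48 [464. 623.]
```

View pics/s7.png

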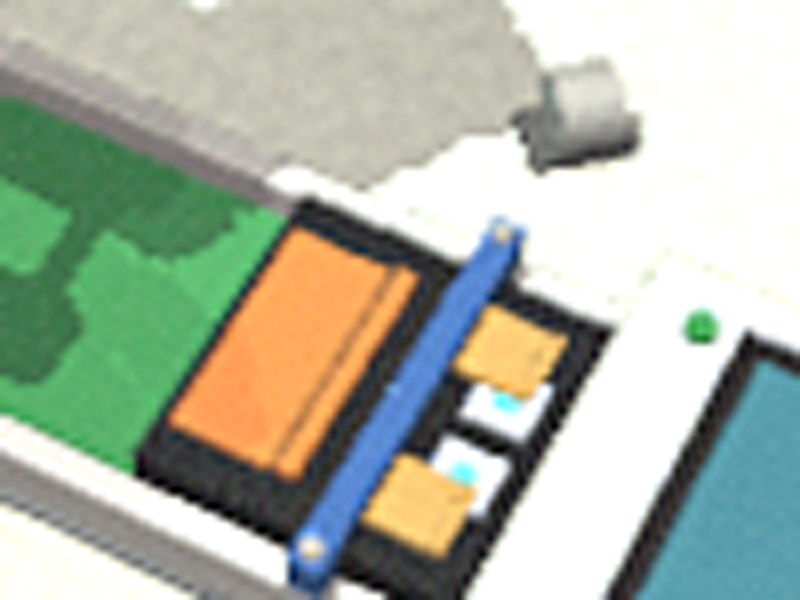

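The cassette lies flush against the reader with no green gap, under both the bar and the leaf strips. Its rear corners at crop (305,200) and (138,458) match the predicted home position.

```bash
python3 -c "
from cell import *
print(sign_off())"
```

```text
the job is handed in; nothing more can be done
None
```

The cassette is loaded: it was pressed down about 9.5 mm, slid under the bar and leaf spring to a hard stop at the reader, and the hand withdrawn; I handed the job in about 11.5 s into the run, but the sign-off returned no verdict.

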